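# Fit the sugar jar's capped sifter and uncover it

### The job

Make the sugar jar ready for sprinkling: lift its broad plain lid off by the knob and set it down on the round wooden coaster, then carry the sifter lid that stands on the table, with its cap still on it, to the jar, fit it fully home in the mouth and let go. Then lift only the cap by its knob, leaving the sifter lid seated in the jar, and finish while holding the cap steady in the air, at least 6 cm above where it sat. Set the lids down rather than dropping them, keep the jar upright and about where it stands, and leave the other things on the table alone.

Things in the scene. Friction and masses are not known exactly. Their poses are not given: they have to be found in the camera images.
- jar: Sugar jar, jade-green stoneware, loose, about 0.7 kg, round, open at the top: 85 mm high, body 78 mm across up to 62 mm, then narrowing to a neck 62 mm across outside over the top 15 mm; mouth 50 mm across inside. Origin at the centre of its underside, z up. It starts with the plain lid on.
- plain_lid: Broad plain steel lid, loose, about 90 g. Upwards from its origin (centre of underside, z up): locating plug 44 mm across, 0 to 8 mm; disc 68 mm across, 8 to 14 mm; upright cylindrical knob 18 mm across, 14 to 36 mm. On the jar its origin is 77 mm above the jar's underside. It stands level on the coaster on its plug.
- sifter: Sifter lid (inner lid), steel, loose, about 140 g. Upwards from its origin (centre of underside, z up): plug 44 mm across with bevelled foot, 0 to 12 mm; cup 56 mm across outside, 12 to 44 mm, wall 4 mm, pierced floor at 20 mm. Starts upright on the table with the cap on; grip the cup's outside to carry both. Fully home, the cup rests on the jar's rim, its origin 73 mm above the jar's underside.
- cap: Cap (outer lid), steel, loose, about 60 g. Upwards from its origin (centre of underside, z up): plug 44 mm across, 0 to 9 mm, 2 mm loose all round in the sifter's cup; disc 51 mm across, 9 to 14 mm, resting on the cup's rim; upright cylindrical knob 18 mm across, 14 to 34 mm. On the sifter its origin is 35 mm above the sifter's. No latch.
- coaster: Round wooden coaster, 130 mm across and 8 mm thick, flat, fixed to the table. Origin at the centre of its underside.
- espresso_cup: Small jade-green cup, 52 mm across, 45 mm high, no part in the job. Origin at the centre of its underside.
- spoon: Steel spoon, 140 mm long, lying about along x, no part in the job. Origin below its middle.
- mug: Pink mug, 80 mm across, 75 mm high, handle towards its own +y, no part in the job. Origin at the centre of its underside.
- coffee_jar: Closed amber glass coffee jar with a pale cap, 76 mm across, 150 mm high, no part in the job. Origin at the centre of its underside.
- bowl: Jade-green bowl, 90 mm across, 45 mm high, no part in the job. Origin at the centre of its underside.
- creamer: White cream pot without handle, 64 mm across, 80 mm high, no part in the job. Origin at the centre of its underside.
Mind the look-alikes: they are no part of the job. Leave any red look-alike of the plain_lid alone.

How it is judged:
By the outcome, as a careful person would: the job done as asked, in the order asked, and still so for the second after the job is handed in, while the arm keeps its last pose, push and grip.
It also fails if it takes over 69 s, if anything falls off the work surface, if the arm or the gripper's body presses on something with over 40 N, if the wrist force passes 120 N, or if a joint passes its speed limit or range.

### The arm

A 6-joint arm with a two-finger parallel gripper is mounted at the origin on the work surface. World frame = base frame: x ahead of the robot, y to its left, z up, the work surface at z = 0. Lengths are in m, angles in rad, forces in N, time in s.
With the tool pointing down it reaches from about 0.3 to 1 m from the base axis. Payload 5.1 kg.
Tool frame: the origin (TCP) lies at the very end of the fingers, on their centre line; the grasp point (between the pads) lies 19 mm behind it; z points along the fingers, y is the line along which they close (so a half turn about z gives the same grasp; the last joint's range is limited). The gripper opens to 95 mm and grips with 3 to 60 N. Pads are 20 mm wide; open, the fingers measure 119 mm over their backs; the gripper's body (75 mm by 180 mm) begins 59 mm behind the grasp point.
Start: joints at [-1.321, 0.124, 1.65, -0, 1.367, -0.083], TCP at [0.212, -0.614, 0.215] pointing down, gripper open.
Joint ranges: [-2.61, 2.61], [-1.02, 2.33], [0.03, 2.71], [-1.35, 4.49], [0.32, 2.68], [-2.91, 2.91]. Speed limits (rad/s): [2.57, 2.57, 3.14, 3.14, 3.14, 3.14].

### API

Orientations are given as [roll, pitch, yaw] about the fixed x, y, z axes, in that order (R = Rz(yaw) Ry(pitch) Rx(roll)).
In Python, from station import manip, imaging, order gives the robot as it stands.
- The arm moves only by the shell command python3 -m handwheel 'ROWS' [FORCE]. ROWS is JSON, a list that holds one entry, the list of rows, each a list of 7 numbers: the turn, a rotation vector about the world's x, y, z in degrees, then the shift along the world's x, y, z in mm, then the closure, from 0 (fully open) to 1 (shut). A call has 1 to 5 rows; each row is the pose to reach, as a shift and turn from the pose commanded when the call began; what a row does not reach only later rows make up. A row lasts 1/10 s, in which the tool goes at most 50 mm and 8.59 degrees, less where a joint would pass 70% of its speed; a pose out of reach is approached as far as the arm can. A call with a gripper value outside its range is refused whole. The fingers move at their own pace and stop on an object; FORCE is the grip in N (left out, the last holds). Time passes only in rows, so rows that repeat a pose let the fingers close. It gives the time, the measured TCP pose, the force, the opening and the grip force at its end, in the units of the state.
- manip.get_obs(): the state, without advancing time (a new reading comes with each control period).
- imaging.snapshot(name): name is "scene" or "top" or "wrist"; returns (picture, depth): 420x560x3 uint8, blue, green, red; 420x560 float32, m along the optical axis (not along the pixel's ray), 0 where there is no reading.
- imaging.camera_model(name): a dict with "camera_matrix" (3x3 intrinsics, pixels), "rvec" (rotation vector, rad) and "tvec" (3), from world to camera coordinates, as OpenCV has them. Camera axes: x right, y down, z forward; pixel columns grow to the right and rows downward; lengths in m; the calibration is good to about 2 mm. A picture is of the moment at which its call begins: read the wrist's pose just before it. camera_model takes no time and is no camera call; for the wrist camera it gives the pose at the moment of the call.
- order.hand_in(): hands the job in; it is judged then, once.
The state is a dict: "t": time; "q": joint angles; "qd": joint speeds; "tau": joint torques, N m; "position": TCP position; "tcp_rot": TCP orientation; "wrist_force": force on the tool from outside, world axes, zero at the start; "ft_torque": the same for the moment, N m; "finger_gap": finger opening in m; "gripper_force": force on a finger pad.
Only numpy, scipy, OpenCV 4.12 (cv2) and the standard library are available. Lean on these libraries where they do the work, as an engineer would, in place of code of your own. Each camera call takes 0.05 s, during which the arm holds its last target. There are 200 camera calls.

## Working session

There is one attempt and no reset: what is moved stays moved. The work goes in short steps, Python scripts to look and compute and a shell command to move; the robot and the scene stay as the last step left them, time stands still between calls to the robot, and variables do not carry over. Pictures are saved under pics/ and viewed, at most 10 in all, crops included, and the job is handed in when it is done.

```bash
mkdir -p pics; cat > h.py <<'E'
import numpy as np, cv2
from station import manip, imaging, order
def snap(n):
    m=imaging.camera_model(n); p,d=imaging.snapshot(n); return p,d,m
def RT(m):
    return cv2.Rodrigues(np.array(m["rvec"],float))[0],np.array(m["tvec"],float).ravel(),np.array(m["camera_matrix"],float)
def ray(m,u,v,z):
    R,t,K=RT(m); c=-R.T@t; d=R.T@np.linalg.inv(K)@np.array([u,v,1.]); return c+d*(z-c[2])/d[2]
def cloud(m,d):
    R,t,K=RT(m); v,u=np.mgrid[:d.shape[0],:d.shape[1]]
    P=np.stack([(u-K[0,2])/K[0,0]*d,(v-K[1,2])/K[1,1]*d,d],-1); return (P-t)@R
E
python3 - <<'E'
from h import *
for n in("scene","top"):
    p,d,m=snap(n); cv2.imwrite(f"pics/{n}0.png",p); np.savez(f"{n}0.npz",p=p,d=d,**{k:np.array(v) for k,v in m.items() if k in("rvec","tvec","camera_matrix")})
o=manip.get_obs(); print(o["t"],o["position"],o["tcp_rot"],o["finger_gap"])
E
```

```text
0.1 [ 0.21214773 -0.61376163  0.21348359] [-3.13964358e+00 -1.59187493e-04  3.32778271e-01] 0.09528414218582672
```

View pics/scene0.png

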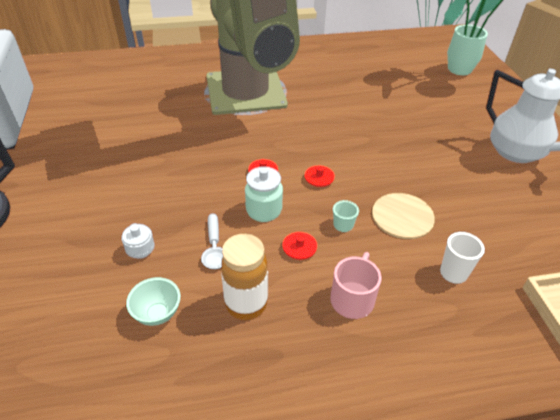

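View pics/top0.png

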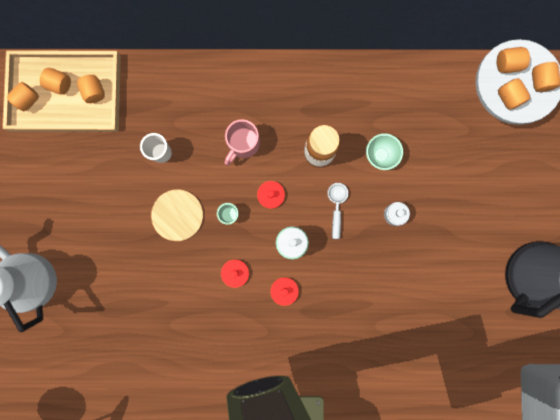

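The scene picture shows the jar with its steel lid at (264,190), red look-alikes at (263,168), (319,177) and (300,246), the capped sifter at (138,240) and the coaster at (403,215). In the top picture these are the jar at (292,243), the sifter at (398,213) and the coaster at (177,215), with red lids at (271,195), (235,274) and (285,292).

Candidates for the lid to lift: steel on the jar at top (292,243), and the three red ones. For the sifter: the steel pot at (398,213); the creamer at (155,148) is white. I choose the steel lid on the jar and the steel piece at (398,213).

```bash
python3 - <<'E'
from h import *
a=np.load("top0.npz"); p,d=a["p"],a["d"]; C=cloud(a,d); s=np.load("scene0.npz"); D=cloud(s,s["d"])
def meas(n,u,v,r,z0,z1):
    for nm,X,(uu,vv) in (("top",C,(u,v)),):
        w=X[vv-r:vv+r,uu-r:uu+r].reshape(-1,3); w=w[(w[:,2]>z0)&(w[:,2]<z1)]
        (c,rad)=cv2.minEnclosingCircle(w[:,:2].astype(np.float32)); print(n,len(w),"med",w.mean(0).round(4),"circ",np.round(c,4),"dia",round(2*rad,4))
meas("lid disc",292,243,26,.083,.099)
meas("lid knob",292,243,26,.104,.122)
meas("cap disc",398,213,22,.043,.056)
meas("cap knob",398,213,22,.060,.08)
meas("coaster",177,215,32,.004,.014)
for n,u,v,r in(("cup",228,213,16),("spoon",337,210,35),("cj",322,146,26),("red",271,195,18),("red",235,274,18),("red",285,292,18)): meas(n,u,v,r,.006,.2)
big=np.hstack([cv2.resize(p[v-35:v+35,u-35:u+35],(390,390),interpolation=2) for u,v in((292,243),(398,213))]); cv2.imwrite("pics/crop.png",big)
# edge circles by colour: lid grey vs jade
for n,u,v,z in(("lid",292,243,.091),("cap",398,213,.049)):
    hs=cv2.cvtColor(p,cv2.COLOR_BGR2HSV); m=((hs[...,1]<50)&(hs[...,2]>90)).astype(np.uint8); k=np.zeros_like(m); cv2.circle(k,(u,v),26,1,-1)
    c=max(cv2.findContours(m*k,0,2)[0],key=cv2.contourArea); (x,y),r=cv2.minEnclosingCircle(c); print(n,x,y,r,ray(a,x,y,z).round(4))
E
```

```text
lid disc 605 med [ 0.4809 -0.0262  0.092 ] circ [ 0.4811 -0.0264] dia 0.0679
lid knob 50 med [ 0.4808 -0.0262  0.1146] circ [ 0.4812 -0.0263] dia 0.0175
cap disc 346 med [ 0.5525 -0.2827  0.0496] circ [ 0.5534 -0.2835] dia 0.0565
cap knob 49 med [ 0.553  -0.2832  0.0693] circ [ 0.5531 -0.2843] dia 0.0179
coaster 2232 med [0.5505 0.2612 0.0087] circ [0.5516 0.2623] dia 0.22
cup 245 med [0.5538 0.1352 0.0275] circ [0.5565 0.1365] dia 0.0917
spoon 656 med [ 0.559  -0.1305  0.0215] circ [ 0.5574 -0.1381] dia 0.2416
cj 1172 med [ 0.7004 -0.0923  0.1231] circ [ 0.7243 -0.1038] dia 0.1658
red 587 med [0.6018 0.026  0.0166] circ [0.6035 0.0392] dia 0.1051
red 602 med [0.4052 0.1136 0.0166] circ [0.4042 0.1242] dia 0.1022
red 606 med [ 0.3618 -0.0089  0.0164] circ [ 0.3552 -0.0097] dia 0.1176
lid 291.63104248046875 242.49310302734375 16.43827247619629 [ 0.4792 -0.0248  0.091 ]
cap 396.5638427734375 213.26596069335938 12.85795783996582 [ 0.5516 -0.2799  0.049 ]
```

View pics/crop.png

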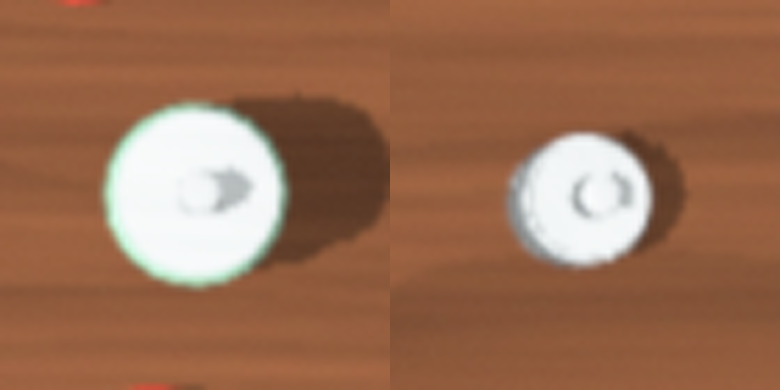

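Sizes check out (disc 68 mm, knob 18 mm, heights 92, 114, 50 and 69 mm), and both steel things are the intended ones. I'll move above the jar knob.

```bash
H="python3 -m handwheel"
$H '[[[0,0,0,20,45,0,0],[0,0,0,40,90,0,0],[0,0,0,60,135,0,0],[0,0,0,80,180,0,0],[0,0,0,100,225,0,0]]]' 20
$H '[[[0,0,0,20,45,0,0],[0,0,0,40,90,0,0],[0,0,0,60,135,0,0],[0,0,0,80,180,0,0],[0,0,0,100,225,0,0]]]'
$H '[[[0,0,0,22,45,0,0.4],[0,0,0,44,90,0,0.4],[0,0,0,68,137,0,0.4],[0,0,0,68,137,0,0.4],[0,0,0,68,137,0,0.4]]]'
```

```text
t: 0.6
position: [0.3125, -0.3873, 0.2141]
tcp_rot: [-3.141, -0.0, 0.332]
wrist_force: [0.9, -0.9, 1.1]
finger_gap: 0.095
gripper_force: 0.0
t: 1.1
position: [0.4124, -0.1623, 0.2144]
tcp_rot: [3.142, -0.0, 0.332]
wrist_force: [0.3, -1.0, -1.0]
finger_gap: 0.0952
gripper_force: 0.0
t: 1.6
position: [0.4802, -0.0262, 0.2141]
tcp_rot: [-3.141, 0.001, 0.336]
wrist_force: [-0.3, -0.4, 0.5]
finger_gap: 0.061
gripper_force: 0.0
```

```bash
cat >> h.py <<'E'
def wmeas(bands,name,cx,cy,r=.06):
    p,d,m=snap("wrist"); cv2.imwrite(f"pics/{name}.png",p); W=cloud(m,d); ok=(d>0)&(np.hypot(W[...,0]-cx,W[...,1]-cy)<r)
    for n,a,b in bands:
        k=W[ok&(W[...,2]>a)&(W[...,2]<b)]
        if len(k)<20: print(n,"few",len(k)); continue
        c,q=cv2.minEnclosingCircle(k[:,:2].astype(np.float32)); print(n,len(k),"mean",k.mean(0).round(4),"circ",np.round(c,4),"dia",round(2*q,4))
E
python3 - <<'E'
from h import *
wmeas([("disc",.087,.095),("knobtop",.110,.118)],"w1",.481,-.026)
E
```

```text
disc 3011 mean [ 0.4792 -0.0242  0.0912] circ [ 0.4778 -0.0247] dia 0.0682
knobtop 256 mean [ 0.4783 -0.0245  0.1131] circ [ 0.4781 -0.0247] dia 0.0177
```

View pics/w1.png

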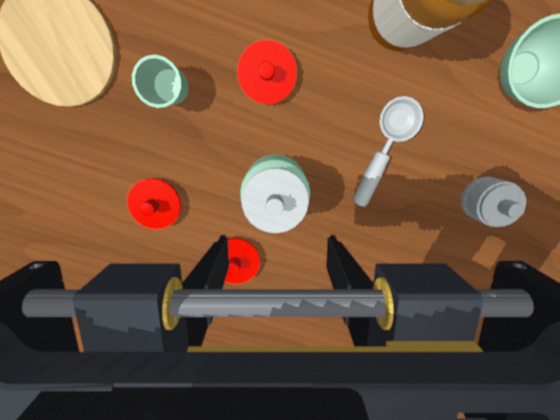

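The wrist picture shows the steel lid centred at (275,200) between the fingers, red lids apart from it at (267,70), (153,203) and (235,260), and the sifter at (495,203). The wrist and top fixes agree to 3 mm, so I'll descend and grip.

```bash
H="python3 -m handwheel"
$H '[[[0,0,0,-1,1,-40,0.4],[0,0,0,-1,1,-80,0.5],[0,0,0,-1,1,-105,0.6],[0,0,0,-1,1,-118,0.6],[0,0,0,-1,1,-118,0.6]]]'
$H '[[[0,0,0,0,0,0,1],[0,0,0,0,0,0,1],[0,0,0,0,0,0,1],[0,0,0,0,0,0,1],[0,0,0,0,0,0,1]]]' 20
```

```text
t: 2.15
position: [0.4775, -0.0274, 0.0947]
tcp_rot: [-3.14, 0.004, 0.33]
wrist_force: [-0.3, -0.0, 0.3]
finger_gap: 0.0383
gripper_force: 0.0
t: 2.65
position: [0.4803, -0.026, 0.0983]
tcp_rot: [3.141, -0.002, 0.333]
wrist_force: [-0.9, 3.3, 6.1]
finger_gap: 0.0174
gripper_force: 20.0
```

```bash
H="python3 -m handwheel"
$H '[[[0,0,0,0,0,8,1],[0,0,0,0,0,20,1],[0,0,0,0,0,40,1],[0,0,0,0,0,50,1],[0,0,0,5,20,50,1]]]'
$H '[[[0,0,0,10,38,0,1],[0,0,0,20,76,0,1],[0,0,0,30,114,0,1],[0,0,0,40,152,0,1],[0,0,0,50,190,0,1]]]'
$H '[[[0,0,0,8,35,0,1],[0,0,0,14,65,0,1],[0,0,0,16,77,0,1],[0,0,0,16,77,0,1],[0,0,0,16,77,0,1]]]'
python3 -c "
from h import *
for _ in range(3):
    imaging.snapshot('top'); o=manip.get_obs(); print(o['position'],o['wrist_force'],o['finger_gap'],o['t'])"
```

```text
t: 3.15
position: [0.4858, -0.0077, 0.1494]
tcp_rot: [3.139, -0.004, 0.33]
wrist_force: [0.3, -0.2, -1.9]
finger_gap: 0.0175
gripper_force: 20.0
t: 3.65
position: [0.5347, 0.1852, 0.147]
tcp_rot: [3.141, -0.001, 0.333]
wrist_force: [0.0, -0.1, -0.7]
finger_gap: 0.0173
gripper_force: 20.0
t: 4.15
position: [0.5501, 0.2598, 0.1465]
tcp_rot: [3.141, 0.001, 0.333]
wrist_force: [0.2, 0.3, -0.8]
finger_gap: 0.0171
gripper_force: 20.0
[0.55011293 0.25951366 0.1465255 ] [ 0.57186914  0.00529456 -0.76299083] 0.0172569780198459 4.2
[0.55017336 0.25935071 0.14661715] [-0.25545927  0.69818358 -1.30593844] 0.017442049573797143 4.25
[0.55020387 0.259351   0.14663119] [-0.00517266  0.15650647 -1.08857247] 0.01733478192955182 4.3
```

```bash
H="python3 -m handwheel"
$H '[[[0,0,0,0,0,-45,1],[0,0,0,0,0,-85,1],[0,0,0,0,0,-105,1],[0,0,0,0,0,-112,1],[0,0,0,0,0,-114,1]]]'
$H '[[[0,0,0,0,0,-1,1],[0,0,0,0,0,-2,1],[0,0,0,0,0,-3,1],[0,0,0,0,0,-3,1],[0,0,0,0,0,-3,1]]]'
```

```text
t: 4.8
position: [0.5501, 0.2598, 0.0321]
tcp_rot: [3.141, 0.001, 0.332]
wrist_force: [-0.5, 0.2, -0.4]
finger_gap: 0.0174
gripper_force: 20.0
t: 5.3
position: [0.5506, 0.2608, 0.0302]
tcp_rot: [-3.142, -0.001, 0.333]
wrist_force: [0.7, -0.5, -1.0]
finger_gap: 0.0172
gripper_force: 20.0
```

```bash
H="python3 -m handwheel"
$H '[[[0,0,0,0,0,-1,1],[0,0,0,0,0,-1,1],[0,0,0,0,0,-2,1],[0,0,0,0,0,-2,1],[0,0,0,0,0,-2,1]]]'
$H '[[[0,0,0,0,0,-0.5,1],[0,0,0,0,0,-0.5,1],[0,0,0,0,0,-1,1],[0,0,0,0,0,-1,1],[0,0,0,0,0,-1,1]]]'
```

```text
t: 5.8
position: [0.5507, 0.2609, 0.0294]
tcp_rot: [-3.141, -0.0, 0.333]
wrist_force: [-3.7, -1.4, 9.3]
finger_gap: 0.0174
gripper_force: 20.0
t: 6.3
position: [0.5507, 0.261, 0.0294]
tcp_rot: [-3.142, -0.0, 0.333]
wrist_force: [-7.1, -2.0, 14.8]
finger_gap: 0.0176
gripper_force: 20.0
```

```bash
H="python3 -m handwheel"
$H '[[[0,0,0,0,0,1,0.6],[0,0,0,0,0,1,0.6],[0,0,0,0,0,1,0.6],[0,0,0,0,0,1,0.6],[0,0,0,0,0,20,0.6]]]'
$H '[[[0,0,0,0,0,40,0.4],[0,0,0,0,0,80,0.4],[0,0,0,0,0,110,0.4],[0,0,0,0,-20,140,0.2],[0,0,0,0,-60,140,0]]]'
$H '[[[0,0,0,0,-48,0,0],[0,0,0,0,-96,0,0],[0,0,0,0,-144,0,0],[0,0,0,0,-192,0,0],[0,0,0,0,-240,0,0]]]'
$H '[[[0,0,0,0,-48,0,0],[0,0,0,0,-96,0,0],[0,0,0,0,-144,0,0],[0,0,0,0,-192,0,0],[0,0,0,0,-230,0,0]]]'
$H '[[[0,0,0,1,-13,0,0],[0,0,0,1,-13,0,0],[0,0,0,1,-13,0,0]]]'
python3 - <<'E'
from h import *
wmeas([("disc",.045,.053),("knobtop",.066,.074)],"w2",.553,-.283)
print(manip.get_obs()["position"])
p,d,m=snap("top"); cv2.imwrite("pics/top2.png",p); C=cloud(m,d)
for n,u,v,r,a,b in(("lid disc",177,213,30,.018,.026),("lid knob",177,213,30,.036,.05),("jar rim",292,243,26,.08,.095)):
    w=C[v-r:v+r,u-r:u+r].reshape(-1,3); w=w[(w[:,2]>a)&(w[:,2]<b)]; c,q=cv2.minEnclosingCircle(w[:,:2].astype(np.float32)); print(n,len(w),w.mean(0).round(4),c,2*q)
E
```

```text
t: 6.8
position: [0.5477, 0.2596, 0.0433]
tcp_rot: [3.141, 0.007, 0.333]
wrist_force: [-0.9, -0.1, -0.8]
finger_gap: 0.038
gripper_force: 0.0
t: 7.3
position: [0.5532, 0.2025, 0.1925]
tcp_rot: [3.141, -0.01, 0.336]
wrist_force: [1.3, -0.6, -0.3]
finger_gap: 0.068
gripper_force: 0.0
t: 7.8
position: [0.5499, -0.0412, 0.1864]
tcp_rot: [3.142, -0.0, 0.333]
wrist_force: [1.2, 0.2, -0.2]
finger_gap: 0.095
gripper_force: 0.0
t: 8.3
position: [0.5498, -0.272, 0.1862]
tcp_rot: [3.142, 0.0, 0.331]
wrist_force: [0.7, -0.6, -0.4]
finger_gap: 0.0953
gripper_force: 0.0
t: 8.6
position: [0.5513, -0.2813, 0.1862]
tcp_rot: [-3.14, 0.0, 0.333]
wrist_force: [0.2, -0.6, -0.0]
finger_gap: 0.0951
gripper_force: 0.0
disc 1466 mean [ 0.5515 -0.2823  0.0492] circ [ 0.5505 -0.2827] dia 0.0548
knobtop 236 mean [ 0.5505 -0.2825  0.0691] circ [ 0.55   -0.2826] dia 0.0179
[ 0.55139118 -0.28083233  0.18633669]
lid disc 473 [0.5525 0.2576 0.0227] (0.5524460077285767, 0.262216717004776) 0.07699254155158997
lid knob 45 [0.5521 0.2569 0.0443] (0.5520878434181213, 0.25750625133514404) 0.017498450353741646
jar rim 185 [ 0.4811 -0.0267  0.0859] (0.4810173809528351, -0.026308905333280563) 0.06151315197348595
```

View pics/top2.png

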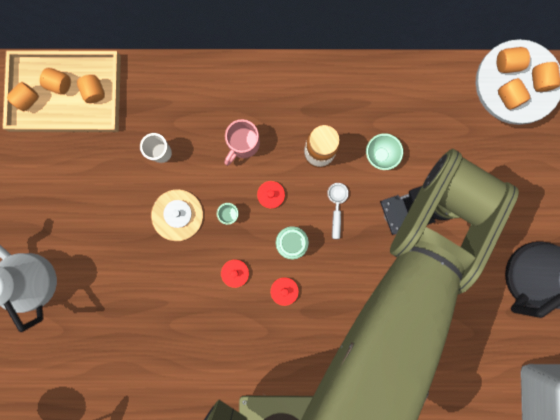

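The top picture shows the plain lid level on the coaster at (177,213) and the open jar still at (292,243). Lid heights on the coaster are right (disc 22.7, knob 44 mm). Next I'll grip the sifter.

```bash
H="python3 -m handwheel"
$H '[[[0,0,0,0,-2,-45,0],[0,0,0,0,-2,-90,0],[0,0,0,0,-2,-130,0],[0,0,0,0,-2,-160,0],[0,0,0,0,-2,-169,0]]]'
$H '[[[0,0,0,0,0,0,0],[0,0,0,0,0,0,1],[0,0,0,0,0,0,1],[0,0,0,0,0,0,1],[0,0,0,0,0,0,1]]]' 25
$H '[[[0,0,0,0,0,0,1],[0,0,0,0,0,0,1],[0,0,0,0,0,0,1]]]'
```

```text
t: 9.2
position: [0.5488, -0.281, 0.0134]
tcp_rot: [-3.136, 0.005, 0.335]
wrist_force: [-0.1, 0.5, -0.7]
finger_gap: 0.0948
gripper_force: 0.0
t: 9.7
position: [0.5521, -0.2849, 0.0191]
tcp_rot: [3.14, -0.001, 0.333]
wrist_force: [-0.1, 0.1, 0.4]
finger_gap: 0.0689
gripper_force: 0.0
t: 10.0
position: [0.5513, -0.2842, 0.018]
tcp_rot: [-3.141, 0.0, 0.333]
wrist_force: [-1.0, 1.4, 3.9]
finger_gap: 0.0553
gripper_force: 25.0
```

```bash
H="python3 -m handwheel"
$H '[[[0,0,0,0,0,10,1],[0,0,0,0,0,40,1],[0,0,0,0,0,80,1],[0,0,0,0,0,105,1],[0,0,0,-5,15,110,1]]]'
$H '[[[0,0,0,-13,45,0,1],[0,0,0,-26,90,0,1],[0,0,0,-38,135,0,1],[0,0,0,-50,180,0,1],[0,0,0,-60,215,0,1]]]'
$H '[[[0,0,0,-7,27,0,1],[0,0,0,-7,28,0,1],[0,0,0,-7,28,0,1],[0,0,0,-7,28,0,1]]]'
python3 - <<'E'
from h import *
for n in ("wrist","scene"):
    p,d,m=snap(n); W=cloud(m,d); cv2.imwrite(f"pics/{n}3.png",p); ok=(d>0)&(np.hypot(W[...,0]-.48,W[...,1]+.026)<.06)
    for k,a,b in(("rim",.080,.09),("capdisc",.152,.165),("knobtop",.172,.186)):
        w=W[ok&(W[...,2]>a)&(W[...,2]<b)]
        if len(w)<10: print(n,k,"few"); continue
        c,q=cv2.minEnclosingCircle(w[:,:2].astype(np.float32)); print(n,k,len(w),w.mean(0).round(4),np.round(c,4),round(2*q,4))
o=manip.get_obs(); print(o["position"],o["wrist_force"],o["finger_gap"],o["t"])
E
```

```text
t: 10.5
position: [0.5488, -0.2715, 0.1326]
tcp_rot: [3.135, -0.005, 0.331]
wrist_force: [1.2, 0.2, -1.5]
finger_gap: 0.0553
gripper_force: 25.0
t: 11.0
position: [0.4834, -0.0513, 0.1254]
tcp_rot: [-3.139, 0.003, 0.334]
wrist_force: [1.3, 0.6, -2.4]
finger_gap: 0.0554
gripper_force: 25.0
t: 11.4
position: [0.4788, -0.0266, 0.1269]
tcp_rot: [-3.141, 0.001, 0.333]
wrist_force: [-0.2, -0.0, -2.0]
finger_gap: 0.0552
gripper_force: 25.0
wrist rim 930 [ 0.4952 -0.0159  0.0847] [ 0.4782 -0.0242] 0.0618
wrist capdisc 5673 [ 0.4879 -0.0238  0.1575] [ 0.4887 -0.0234] 0.0738
wrist knobtop 1342 [ 0.4862 -0.0238  0.1786] [ 0.4897 -0.0232] 0.0771
scene rim 182 [ 0.4893 -0.0259  0.084 ] [ 0.4797 -0.0246] 0.0626
scene capdisc 436 [ 0.4865 -0.0265  0.1579] [ 0.4809 -0.0274] 0.0767
scene knobtop 178 [ 0.4831 -0.0234  0.1784] [ 0.4821 -0.027 ] 0.0807
[ 0.47923049 -0.02703664  0.12725531] [ 0.45294237  0.40848011 -2.85630696] 0.055470224739099516 11.5
```

View pics/scene3.png

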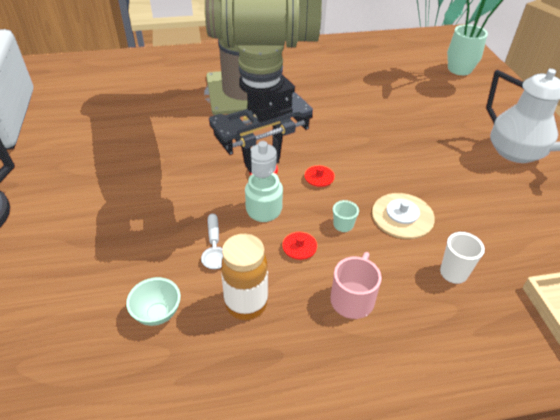

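View pics/wrist3.png

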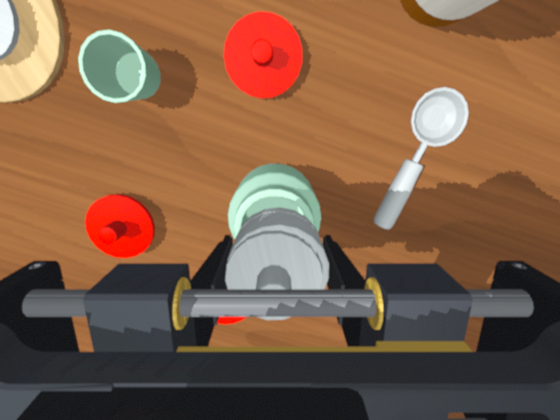

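Scene picture: the sifter hangs over the jar mouth at (263,160), jar rim around (264,183); the wrist picture shows the cup at (277,265) above the mouth at (275,205). I'll separate the steel from the dark gripper by brightness and check the offset once.

```bash
python3 - <<'E'
from h import *
for n,uv in (("wrist",(277,265)),("scene",(263,155))):
    p,d,m=snap(n); W=cloud(m,d); g=cv2.cvtColor(p,6); hs=cv2.cvtColor(p,40); ok=(d>0)&(np.hypot(W[...,0]-.48,W[...,1]+.026)<.05)&(g>(95 if n=="wrist" else 110))&(hs[...,1]<60)
    for k,a,b in(("cuprim/disc",.150,.161),("knobtop",.1755,.1815),("wall",.13,.149)):
        M=(ok&(W[...,2]>a)&(W[...,2]<b)).astype(np.uint8); N,L,S,_=cv2.connectedComponentsWithStats(M)
        if N<2: print(n,k,"none"); continue
        w=W[L==1+S[1:,4].argmax()]
        c,q=cv2.minEnclosingCircle(w[:,:2].astype(np.float32)); print(n,k,len(w),w.mean(0).round(4),np.round(c,4),round(2*q,4))
print(manip.get_obs()["t"])
E
```

```text
wrist cuprim/disc 5024 [ 0.4895 -0.0238  0.1572] [ 0.4785 -0.0268] 0.0577
wrist knobtop 202 [ 0.485  -0.0232  0.1774] [ 0.484  -0.0237] 0.0135
wrist wall 812 [ 0.5016 -0.0194  0.1401] [ 0.4873 -0.0242] 0.0528
scene cuprim/disc 372 [ 0.4877 -0.0261  0.157 ] [ 0.4808 -0.0274] 0.0611
scene knobtop 48 [ 0.4812 -0.0264  0.1781] [ 0.48   -0.0271] 0.0193
scene wall 190 [ 0.5025 -0.0266  0.1396] [ 0.4883 -0.024 ] 0.0552
11.6
```

Both views put the cup 2–3 mm to −y of the mouth and 1 mm to +x. I'll correct that and lower it gently.

```bash
H="python3 -m handwheel"
$H '[[[0,0,0,-1,2,-8,1],[0,0,0,-1,2,-16,1],[0,0,0,-1,2,-21,1],[0,0,0,-1,2,-21,1],[0,0,0,-1,2,-21,1]]]'
$H '[[[0,0,0,0,0,-2,1],[0,0,0,0,0,-4,1],[0,0,0,0,0,-6,1],[0,0,0,0,0,-7,1],[0,0,0,0,0,-7,1]]]'
```

```text
t: 12.1
position: [0.4782, -0.0243, 0.1063]
tcp_rot: [-3.141, 0.001, 0.333]
wrist_force: [1.0, 0.3, -0.6]
finger_gap: 0.0554
gripper_force: 25.0
t: 12.6
position: [0.4782, -0.0243, 0.0995]
tcp_rot: [-3.141, 0.0, 0.333]
wrist_force: [-1.7, 0.2, -1.9]
finger_gap: 0.0554
gripper_force: 25.0
```

Below rim level with no contact, so it is in the mouth. Continuing to home (TCP ≈ 0.091).

```bash
H="python3 -m handwheel"
$H '[[[0,0,0,0,0,-2,1],[0,0,0,0,0,-4,1],[0,0,0,0,0,-6,1],[0,0,0,0,0,-6,1],[0,0,0,0,0,-6,1]]]'
$H '[[[0,0,0,0,0,-1,1],[0,0,0,0,0,-1,1],[0,0,0,0,0,-2,1],[0,0,0,0,0,-2,1],[0,0,0,0,0,-2,1]]]'
```

```text
t: 13.1
position: [0.4783, -0.0243, 0.0935]
tcp_rot: [-3.141, 0.0, 0.333]
wrist_force: [-0.5, 0.6, -1.4]
finger_gap: 0.0553
gripper_force: 25.0
t: 13.6
position: [0.4783, -0.0243, 0.0916]
tcp_rot: [-3.142, 0.0, 0.333]
wrist_force: [0.6, 0.5, -1.2]
finger_gap: 0.0553
gripper_force: 25.0
```

```bash
H="python3 -m handwheel"
$H '[[[0,0,0,0,0,-0.5,1],[0,0,0,0,0,-1,1],[0,0,0,0,0,-1,1],[0,0,0,0,0,-1,1]]]'
$H '[[[0,0,0,0,0,-0.5,1],[0,0,0,0,0,-1,1],[0,0,0,0,0,-1,1],[0,0,0,0,0,-1,1]]]'
```

```text
t: 14.0
position: [0.4784, -0.0243, 0.0908]
tcp_rot: [3.142, -0.0, 0.333]
wrist_force: [-1.3, 0.1, -1.7]
finger_gap: 0.0556
gripper_force: 25.0
t: 14.4
position: [0.4785, -0.0244, 0.0907]
tcp_rot: [3.142, 0.0, 0.333]
wrist_force: [-3.7, 0.4, 6.4]
finger_gap: 0.0555
gripper_force: 25.0
```

Contact with the rim. Let go, rise and check.

```bash
H="python3 -m handwheel"
$H '[[[0,0,0,0,0,0.5,0.1],[0,0,0,0,0,0.5,0.1],[0,0,0,0,0,0.5,0.1],[0,0,0,0,0,0.5,0.1],[0,0,0,0,0,15,0.1]]]'
$H '[[[0,0,0,0,0,40,0.1],[0,0,0,0,0,80,0.3],[0,0,0,0,0,110,0.4],[0,0,0,0,0,110,0.4],[0,0,0,0,0,110,0.4]]]'
python3 - <<'E'
from h import *
print(manip.get_obs()["position"])
wmeas([("jarshoulder",.055,.088),("disc",.118,.126),("knobtop",.138,.146)],"w4",.479,-.0245,.05)
p,d,m=snap("scene"); cv2.imwrite("pics/s4.png",cv2.resize(p[130:250,200:360],(800,600)))
E
```

```text
t: 14.9
position: [0.4765, -0.0241, 0.1028]
tcp_rot: [-3.139, 0.004, 0.333]
wrist_force: [-0.5, -0.4, -0.0]
finger_gap: 0.0847
gripper_force: 0.0
t: 15.4
position: [0.4789, -0.0244, 0.2163]
tcp_rot: [3.14, -0.003, 0.333]
wrist_force: [-0.5, -0.1, -1.0]
finger_gap: 0.0598
gripper_force: 0.0
[ 0.4789019  -0.02442852  0.21632193]
jarshoulder 1248 mean [ 0.4974 -0.0173  0.0707] circ [ 0.4783 -0.0247] dia 0.0774
disc 1887 mean [ 0.479  -0.0228  0.1219] circ [ 0.4784 -0.0246] dia 0.0543
knobtop 318 mean [ 0.4779 -0.0229  0.1417] circ [ 0.4772 -0.0229] dia 0.018
```

View pics/s4.png

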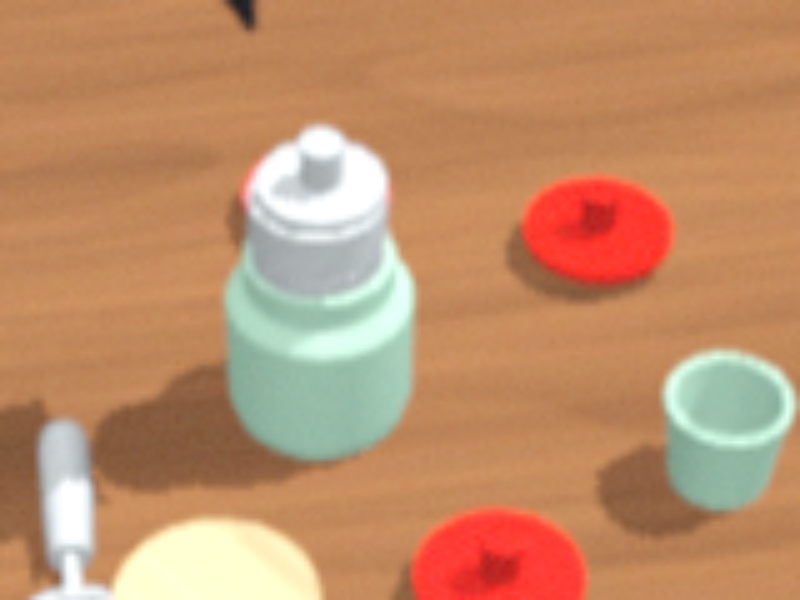

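The crop shows the sifter seated level in the jar with the cap on (knob at (320,150)), jar upright. Heights (disc 121.9, knob 141.7 mm) match fully home (122/142). Now I'll take the cap.

```bash
H="python3 -m handwheel"
$H '[[[0,0,0,0,1,-40,0.5],[0,0,0,0,1,-75,0.6],[0,0,0,0,1,-89,0.6],[0,0,0,0,1,-90,0.6],[0,0,0,0,1,-90,0.6]]]'
$H '[[[0,0,0,0,0,0,1],[0,0,0,0,0,0,1],[0,0,0,0,0,0,1],[0,0,0,0,0,0,1],[0,0,0,0,0,0,1]]]' 15
```

```text
t: 16.0
position: [0.4779, -0.0232, 0.124]
tcp_rot: [-3.141, 0.001, 0.333]
wrist_force: [0.1, -0.3, 0.4]
finger_gap: 0.038
gripper_force: 0.0
t: 16.5
position: [0.4784, -0.0234, 0.1249]
tcp_rot: [3.141, -0.0, 0.333]
wrist_force: [0.4, 1.4, -0.1]
finger_gap: 0.0176
gripper_force: 15.0
```

```bash
H="python3 -m handwheel"
$H '[[[0,0,0,0,0,3,1],[0,0,0,0,0,6,1],[0,0,0,0,0,10,1],[0,0,0,0,0,15,1],[0,0,0,0,0,20,1]]]'
$H '[[[0,0,0,0,0,15,1],[0,0,0,0,0,35,1],[0,0,0,0,0,60,1],[0,0,0,0,0,75,1],[0,0,0,0,0,80,1]]]'
$H '[[[0,0,0,0,0,0,1],[0,0,0,0,0,0,1],[0,0,0,0,0,0,1],[0,0,0,0,0,0,1],[0,0,0,0,0,0,1]]]'
python3 - <<'E'
from h import *
p,d,m=snap("scene"); W=cloud(m,d); cv2.imwrite("pics/s5.png",p[60:320,130:480])
ok=np.hypot(W[...,0]-.48,W[...,1]+.025)<.032
for a,b in((.112,.121),(.06,.07)): w=W[ok&(W[...,2]>a)&(W[...,2]<b)]; c,q=cv2.minEnclosingCircle(w[:,:2].astype(np.float32)); print(len(w),w.mean(0).round(4),c,2*q)
E
```

```text
t: 17.0
position: [0.4784, -0.0234, 0.1452]
tcp_rot: [3.141, -0.0, 0.333]
wrist_force: [-0.5, 0.2, -0.2]
finger_gap: 0.0178
gripper_force: 15.0
t: 17.5
position: [0.4795, -0.0235, 0.2277]
tcp_rot: [3.139, -0.004, 0.333]
wrist_force: [0.7, 1.1, -0.6]
finger_gap: 0.0177
gripper_force: 15.0
t: 18.0
position: [0.478, -0.0233, 0.2239]
tcp_rot: [-3.141, 0.001, 0.333]
wrist_force: [-1.0, 0.0, -1.1]
finger_gap: 0.0175
gripper_force: 15.0
187 [ 0.4811 -0.0255  0.1155] (0.4801560342311859, -0.02416485734283924) 0.05781526491045952
60 [ 0.5011 -0.031   0.068 ] (0.48272040486335754, -0.025919359177350998) 0.06323650479316711
```

View pics/s5.png

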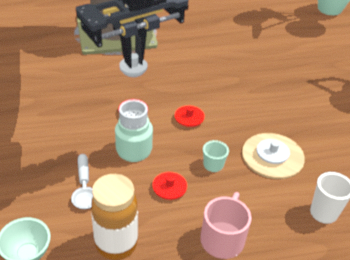

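The cap hangs level in the gripper at (133,66), about 10 cm above its seat. The open sifter sits in the jar at (133,113) with its rim at 117 mm, and the plain lid lies on the coaster at (273,150).

```bash
python3 -c "
from station import order
print(order.hand_in())"
```

```text
the job is handed in; nothing more can be done
None
```

Done and handed in after about 18 s: the plain lid rests on the coaster, the sifter is fully home in the upright jar, and the cap is held steady about 10 cm above its seat.

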